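# Release the tall casting from its deburring fixture

### The arm

A 6-joint arm with a two-finger parallel gripper is mounted at the origin on the work surface. World frame = base frame: x ahead of the robot, y to its left, z up, the work surface at z = 0. Lengths are in mm, angles in rad, forces in N, time in s.
With the tool pointing down it reaches from about 275 to 750 mm from the base axis. Payload 10.2 kg.
Tool frame: the origin (TCP) lies midway between the tips of the shut fingers; the grasp point (between the pads) lies 19 mm behind it (ctrl.hold_point_z is the distance from the TCP to the grasp point, in mm); z points along the fingers, y is the direction in which the jaws open and shut (so a half turn about z gives the same grasp; the last joint's range is limited). The gripper opens to 85 mm and grips with 20 to 120 N. Pads are 22 mm wide; open, the fingers measure 114 mm over their backs; the gripper's body (76 mm by 85 mm) begins 54 mm behind the grasp point. The pads swing forward as they close: fully open they stand 13 mm farther back than shut.
Start: joints at [-1.363, 0.313, 1.498, -0, 1.331, -0.223], TCP at [219.227, -477.044, 231.294] pointing down, gripper open.
Joint ranges: [-2.94, 2.94], [-0.97, 2.17], [0.19, 2.56], [-1.23, 4.37], [0.02, 3.11], [-2.88, 2.88]. Speed limits (rad/s): [2.39, 2.39, 3.01, 3.14, 3.14, 3.14].

### API

Orientations are given as a unit quaternion [w, x, y, z].
In Python, from rig import ctrl, capture, get_calibration, ticket, search_frame, outline_of gives the robot as it stands. The module is installed in compiled form; this text tells all that it offers.
- The arm moves only by the tool servo_tool, never from a script. Its argument "motion" is a list of rows, each an object with "dr": the turn, a rotation vector about the tool's x, y, z in units of 10 degrees (1.0 is 10 degrees), a list of three; "delta_pos": the shift along the tool's x, y, z in units of 50 mm (1.0 is 50 mm), a list of three; "hand": the opening, from 0 (shut) to 1 (fully open). In form: [{"dr": [ax, ay, az], "delta_pos": [x, y, z], "hand": hand}, ...]. A call has 1 to 20 rows; each row shifts and turns the pose as measured when the row begins, along the tool's axes as they then stand; what a row does not reach is not made up. A row lasts 1/8 s, in which the tool goes at most 62.5 mm and 10.7 degrees, less where a joint would pass 70% of its speed; a pose out of reach is approached as far as the arm can. A call is refused whole if a number of a shift passes 1 or a number of a turn 1, either way. A call with a gripper value outside its range is refused whole. The fingers move at their own pace and stop on an object; "squeeze" is the grip in N (left out, the last holds). Time passes only in rows, so rows that do not move let the fingers close. It gives the time, the measured TCP pose, the force and the opening at its end, in the units of the state.
- ctrl.sense(): the state, without advancing time (a new reading comes with each control period).
- capture(name): name is "scene" or "top" or "wrist"; returns (picture, depth): 420x560x3 uint8, red, green, blue; 420x560 float32, mm along the optical axis (not along the pixel's ray), 0 where there is no reading.
- get_calibration(name): a dict with "camera_matrix" (3x3 intrinsics, pixels), "T" (4x4, takes a point from camera to world coordinates). Camera axes: x right, y down, z forward; pixel columns grow to the right and rows downward; lengths in mm; the calibration is good to about 2 mm. A picture is of the moment at which its call begins: read the wrist's pose just before it. get_calibration takes no time and is no camera call; for the wrist camera it gives the pose at the moment of the call.
- ticket.finish_job(): hands the job in, once; it reports no verdict.
Trained networks look in the newest picture that a camera, given by its name, has taken for a name from the list of things; names that differ only in an ending like _2 or _b are one class to them, and where a whole thing is asked for, a point or a joint stands for the part that bears it (a point fixed in the world has none). Each returns a list of dicts, best first, with "score" (0 to 1); they miss things now and then, are a little off and sometimes report something else, mostly with a low value. They report only what shows in the picture. A call takes as long as a camera call. They do not tell look-alikes from the thing itself.
- search_frame(camera, label): "bbox" ([left, top, right, bottom] in pixels, round what is visible of it).
- outline_of(camera, label): "pixels" (420x560 bool, what is visible of it) and "bbox" ([left, top, right, bottom] in pixels, round what is visible of it).
The state is a dict: "time_s": time; "joints": joint angles; "dq": joint speeds; "tau": joint torques, N m; "eef_pos": TCP position; "ee_rot": TCP orientation; "force": force on the tool from outside, world axes, zero at the start; "wrist_torque": the same for the moment, N m; "grip_width": opening from 0.0 (shut) to 1.0 (fully open).
Only numpy, scipy, OpenCV 4.12 (cv2) and the standard library are available. Lean on these libraries where they do the work, as an engineer would, in place of code of your own. Each camera call takes 0.05 s, during which the arm holds its last target.

### The job

Two aluminium castings are pinned in deburring fixtures; the tall one with the upright neck is finished. Pull up the spring plunger of its fixture and twist it so that it stays latched open, then slide the casting out towards the robot, from under the plunger's arm, and set it down, without dropping it, upright in the middle of the black rubber mat. Leave the plunger latched open and leave the other fixture with the low round cover alone.

Things in the scene. Friction and masses are not known exactly. Their poses are not given: they have to be found in the camera images.
- plunger_grip (a point): Centre of the black T bar on the index plunger that pins the tall casting: 52 mm long (its x axis), 12 wide (y), 18 high, about 94 above the table when down. Its shank is vertical; 28 below the bar's centre is the top of a notched steel sleeve, 32 x 28. It stands 105 beyond the casting's neck; when down, the bar points along the line to the neck.
- plunger (a joint): Its lift in m: 0 = down, pin in the casting's hole; full travel 0.026. Spring and weight pull it down with 5 to 10 N. Below 0.014 a cross pin in the sleeve's notch stops it twisting; lifted 0.016 to 0.022 it twists freely, and let go it then rests on the sleeve's rim at 0.014, latched, its tip 6 mm clear of the casting. Let go untwisted, it springs down again.
- plunger_twist (a joint): Twist of that plunger about the vertical in rad: 0 = as it stands when down, positive anticlockwise from above. Either way will do: stops at -1.6 and 1.6; it stays latched wherever left beyond about 0.6, and 1.2 to 1.4 is well latched.
- housing_grip (a point): The tall bare aluminium casting (sizes in mm), 0.3 to 0.65 kg: centre of its upright neck, 36 (x) by 28 (y, grasp across this) by 60 high, on a round barrel of 66 diameter, 53 high, on a flange 100 (x) by 90 (y) by 12 thick. The point lies 92 above the flange's underside, 30 below the neck's top, and 104 above the table while in the fixture. +x points to the plunger.
- housing_hole (a point): Centre of the pinned hole in the same casting, in a tongue 40 mm wide, 12 thick, that reaches 119 from the neck along the casting's +x, under a fixed arm whose near edge is 86 from the neck. Side rails 10 high guide the flange. Once unpinned, the casting slides out level along its own -x; after 45 mm or more it is clear of the arm and can be lifted.
- mat: Black rubber mat, 250 mm (x) by 170 (y) by 6 thick, fixed on the table; origin at the centre of its underside, so its upper face is 6 above that. The casting's neck should stand over its middle, any way round.
- plunger2 (a joint): Lift in m of the same kind of plunger on the other fixture: leave it down at 0.
- cover: The other casting, pinned in the second, like fixture: the same flange and tongue, but only a low round dome, 30 mm high in all, no neck. Origin at the flange's underside below the dome. Leave it there.
There are look-alikes about, which are no part of the job. Of the things like the part that bears housing_grip, leave any that is green; of the rest the smaller one is meant.

How it is judged:
By the outcome, as a careful person would: the job done as asked, in the order asked, and still so for the second after the job is handed in, with the robot touching nothing.
It also fails if it takes over 59 s, if anything falls off the work surface, if the arm or the gripper's body presses on something with over 40 N, if the wrist force passes 120 N, or if a joint passes its speed limit or range.

## Working session

There is one attempt and no reset: what is moved stays moved. The work goes in short steps, Python scripts to look and compute and a tool call to move; the robot and the scene stay as the last step left them, time stands still between calls to the robot, and variables do not carry over. Pictures are saved under pics/ and viewed, and the job is handed in when it is done.

Besides the shell and the picture viewer there is one more tool, called after "Emit:" as name(argument=value, ...) on one line, values as JSON. servo_tool: Moves the arm, as the interface text tells. Its arguments: {"type":"object","properties":{"motion":{"type":"array"},"squeeze":{"type":"number"}},"required":["motion"]}

```bash
mkdir -p pics; cat > h.py <<'E'
import numpy as np, cv2
from rig import ctrl, capture, get_calibration, ticket, search_frame, outline_of
def snap(cam,name):
    T=get_calibration(cam); im,d=capture(cam)
    cv2.imwrite(f'pics/{name}.png',im[:,:,::-1]); np.savez(f'pics/{name}.npz',im=im,d=d,K=T['camera_matrix'],T=T['T'])
    return im,d,np.array(T['camera_matrix']),np.array(T['T'])
def cloud(d,K,T):
    v,u=np.mgrid[:d.shape[0],:d.shape[1]]
    p=np.stack([(u-K[0,2])/K[0,0]*d,(v-K[1,2])/K[1,1]*d,d],-1)
    return p@T[:3,:3].T+T[:3,3]
def R(q):
    from scipy.spatial.transform import Rotation as r
    return r.from_quat([q[1],q[2],q[3],q[0]]).as_matrix()
E
python3 - <<'E'
from h import *
for c in ['scene','top']:
    im,d,K,T=snap(c,c+'0')
    for l in ['plunger_grip','housing_grip','mat','cover']:
        for r in search_frame(c,l): print(c,l,np.round(r['score'],2),np.round(r['bbox']))
    print(K[0,0],np.round(T,2).tolist())
s=ctrl.sense();print(s['time_s'],s['eef_pos'],s['ee_rot'],s['grip_width'],s['force'],ctrl.hold_point_z)
print(R(s['ee_rot']).round(3))
E
```

```text
scene housing_grip 0.85 [286. 208. 330. 269.]
scene housing_grip 0.73 [188.  71. 254. 158.]
scene housing_grip 0.69 [192. 315. 273. 375.]
scene mat 0.58 [352. 215. 445. 321.]
scene cover 0.86 [189. 202. 237. 252.]
467.0103715726779 [[-0.26, 0.76, -0.6, 1161.63], [0.96, 0.21, -0.17, 119.61], [-0.0, -0.62, -0.79, 971.91], [0.0, 0.0, 0.0, 1.0]]
top plunger_grip 0.58 [252. 160. 258. 177.]
top housing_grip 0.86 [331. 280. 410. 339.]
top housing_grip 0.75 [245. 180. 272. 223.]
top housing_grip 0.63 [266.  98. 316. 145.]
top mat 0.81 [163. 169. 222. 250.]
top cover 0.87 [317. 179. 348. 220.]
398.67447532681996 [[0.0, -1.0, 0.1, 379.74], [-1.0, 0.0, 0.02, -71.72], [-0.02, -0.1, -0.99, 1312.93], [0.0, 0.0, 0.0, 1.0]]
0.5 [ 219.2184054  -477.02581411  231.27307809] [-3.25750413e-05  9.76893195e-01  2.13728061e-01 -8.27089559e-06] 0.9999792960863706 [-0.45526009 -0.64423864 -0.6826419 ] 18.700000000000003
[[ 0.909  0.418 -0.   ]
 [ 0.418 -0.909  0.   ]
 [-0.    -0.    -1.   ]]
```

View pics/scene0.png

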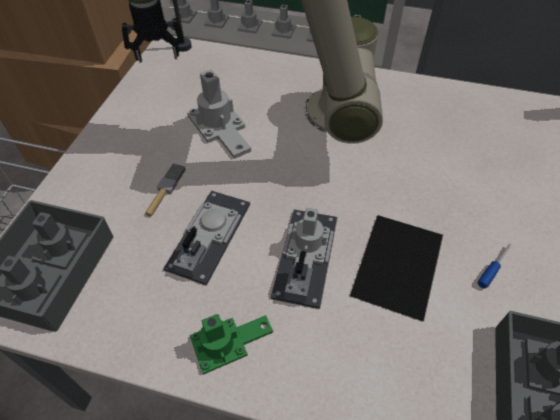

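View pics/top0.png

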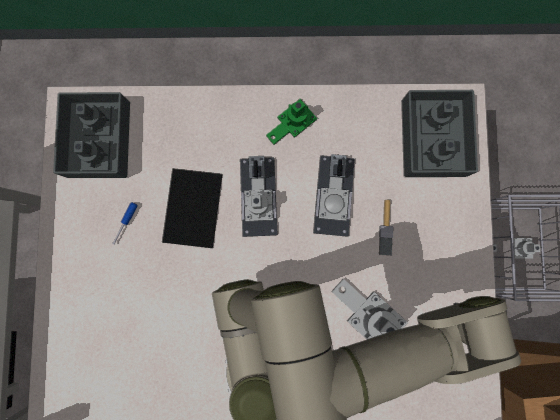

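Candidates for the tall casting, by scene pixel: the one pinned in a fixture (308,235), a loose grey one (215,105) that looks larger, a green one (215,340), and the ones in the grey bins (50,240), (20,275) and (545,370). The pinned, smaller bare one at (308,235) is meant; its plunger is at (300,265). The cover is at (213,218) and the mat at (398,267). Next I'll take a close crop and measure.

```bash
python3 - <<'E'
from h import *
a=np.load('pics/scene0.npz');b=np.load('pics/top0.npz')
c1=cv2.resize(a['im'][195:315,260:350],None,fx=5,fy=5,interpolation=2)
c2=cv2.resize(b['im'][145:245,230:285],None,fx=6,fy=6,interpolation=2)
o=np.zeros((600,800,3),np.uint8);o[:600,:450]=c1;o[:600,460:790]=c2
cv2.imwrite('pics/crop0.png',o[:,:,::-1])
for n,f,(r0,r1,q0,q1) in [('scene',a,(195,315,260,350)),('top',b,(145,245,230,285))]:
    P=cloud(f['d'],f['K'],f['T'])[r0:r1,q0:q1].reshape(-1,3)
    ok=f['d'][r0:r1,q0:q1].ravel()>0;P=P[ok]
    print(n,P.min(0).round(),P.max(0).round())
    hi=P[(P[:,2]>118)]; print('neck top',len(hi),hi.mean(0).round(1),hi.min(0).round(1),hi.max(0).round(1))
    m=hi[hi[:,2]>127]; print(len(m), m.mean(0).round(1),m.min(0).round(1),m.max(0).round(1), cv2.minAreaRect(m[:,:2].astype(np.float32)))
    B=P[(P[:,2]>93)&(P[:,2]<112)&(P[:,0]>hi[:,0].mean()+60)]
    print('bar',len(B),B.mean(0).round(1),B.min(0).round(1),B.max(0).round(1),cv2.minAreaRect(B[:,:2].astype(np.float32)))
# mat
for n,f in [('scene',a),('top',b)]:
    im=f['im'].astype(int);P=cloud(f['d'],f['K'],f['T'])
    m=(im.max(2)<30)&(f['d']>0)&(P[...,2]<20)&(P[...,2]>-5)
    k,l,st,_=cv2.connectedComponentsWithStats(m.astype(np.uint8))
    i=1+np.argmax(st[1:,4]);q=P[l==i];print('mat',n,st[i],q[:,2].mean(),cv2.minAreaRect(q[:,:2].astype(np.float32)))
E
```

```text
scene [ 339. -151.   -7.] [735. 143. 138.]
neck top 204 [535.9  13.5 131.6] [513.8  -1.7 118.9] [551.6  27.1 137.8]
174 [533.9  13.3 133.1] [513.8  -1.7 127.1] [550.9  27.  137.8] ((532.1546020507812, 12.87126350402832), (37.81559371948242, 27.717182159423828), 3.2437238693237305)
bar 125 [638.6  17.9 101.6] [608.1  10.3  93.5] [662.2  24.1 105.7] ((635.170654296875, 17.444528579711914), (54.1606559753418, 12.220154762268066), 2.938488006591797)
top [404. -69.  -9.] [739. 113. 140.]
neck top 113 [531.5  14.5 133.9] [513.7   1.9 118. ] [548.5  29.2 140.1]
111 [531.8  14.4 134.2] [514.9   1.9 129.4] [548.5  29.2 140.1] ((531.703369140625, 15.550966262817383), (33.65941619873047, 27.337120056152344), 0.03812294080853462)
bar 67 [636.4  18.9 103. ] [611.7  13.4  95.4] [662.4  26.6 110.4] ((636.8707275390625, 19.06962776184082), (50.58594512939453, 12.180503845214844), 4.203457832336426)
mat scene [ 352  217   89  103 5952] 5.700052751064027 ((525.0839233398438, 232.664306640625), (163.04501342773438, 248.6062469482422), 83.69786834716797)
mat top [ 163  170   59   78 3378] 6.671449035541841 ((524.0655517578125, 234.62510681152344), (166.06651306152344, 244.32180786132812), 83.59440612792969)
```

View pics/crop0.png

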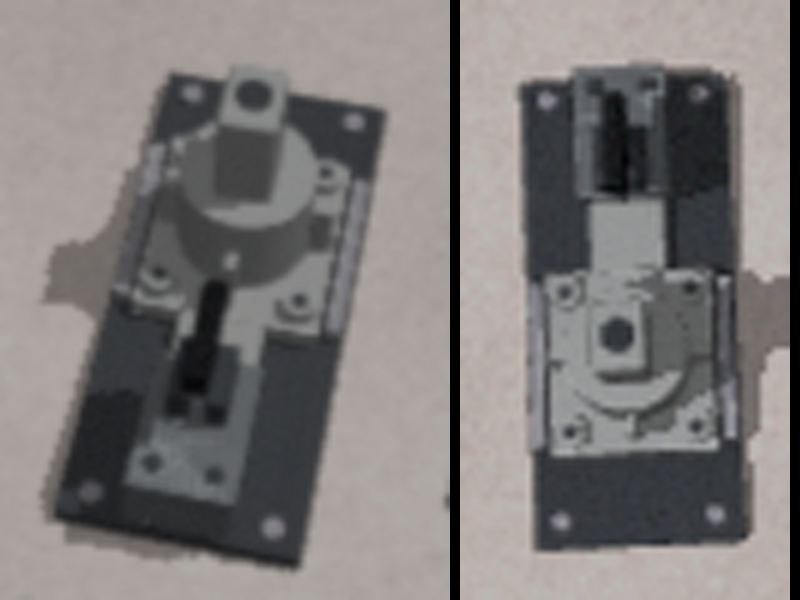

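The crop shows the tall casting: the neck is at scene (310,213), with the black T bar in line behind it. Measured positions:

| Thing | x, y (mm) | z (mm) | Yaw |
|---|---|---|---|
| Neck | 532, 14 | top at 134 | about 3° |
| Bar | 636.5, 19 | top at 103 | about 3° |
| Mat centre | 525, 233.5 | not noted | not noted |

The neck-to-bar distance is 105 and the heights match the description, so I'll move over the bar.

Emit:
servo_tool(motion=[{"dr": [0, 0, 0], "delta_pos": [0.9, -0.42, 0], "hand": 1}, {"dr": [0, 0, 0], "delta_pos": [0.9, -0.42, 0], "hand": 1}, {"dr": [0, 0, 0], "delta_pos": [0.9, -0.42, 0], "hand": 1}, {"dr": [0, 0, 0], "delta_pos": [0.9, -0.42, 0], "hand": 1}, {"dr": [0, 0, 0], "delta_pos": [0.9, -0.42, 0], "hand": 1}, {"dr": [0, 0, 0], "delta_pos": [0.9, -0.42, 0], "hand": 1}, {"dr": [0, 0, 0], "delta_pos": [0.9, -0.42, 0], "hand": 1}, {"dr": [0, 0, 0], "delta_pos": [0.9, -0.42, 0], "hand": 1}, {"dr": [0, 0, 0], "delta_pos": [0.9, -0.42, 0], "hand": 1}, {"dr": [0, 0, 0], "delta_pos": [0.9, -0.42, 0], "hand": 1}, {"dr": [0, 0, 0], "delta_pos": [0.9, -0.42, 0], "hand": 1}, {"dr": [0, 0, 0], "delta_pos": [0.9, -0.42, 0], "hand": 1}, {"dr": [0, 0, 0.7], "delta_pos": [0, 0, 0], "hand": 1}, {"dr": [0, 0, 0.7], "delta_pos": [0, 0, 0], "hand": 1}, {"dr": [0, 0, 0.7], "delta_pos": [0, 0, 0], "hand": 0.6}, {"dr": [0, 0, 0], "delta_pos": [0, 0, 0], "hand": 0.6}])

```text
time_s: 2.5
eef_pos: [617.3, -7.1, 230.3]
ee_rot: [0.001, 1.0, 0.027, 0.001]
force: [0.6, -0.2, 0.4]
grip_width: 0.61
```

```bash
cat >> h.py <<'E'
from scipy.spatial.transform import Rotation as Rt
def go(x,y,z,yaw):
    "remaining shift (units of 50mm, tool axes) and turn (units of 10deg) to a tool-down pose, tool x at yaw deg"
    s=ctrl.sense(); r=R(s['ee_rot']); d=r.T@(np.array([x,y,z])-s['eef_pos'])/50
    g=Rt.from_euler('z',yaw,degrees=True).as_matrix()@np.diag([1,-1,-1.])
    w=Rt.from_matrix(r.T@g).as_rotvec(degrees=True)/10
    print('t',round(s['time_s'],2),'pos',np.round(s['eef_pos'],1),'yaw',np.degrees(np.arctan2(r[1,0],r[0,0])).round(1),'tilt z',r[:,2].round(3),'w',round(s['grip_width'],3),'F',np.round(s['force'],1),'j6',round(s['joints'][5],2))
    print('shift',d.round(3),'turn',w.round(3))
E
python3 - <<'E'
from h import *
go(636.5,19,200,3)
E
```

```text
t 2.5 pos [617.3  -7.1 230.3] yaw 3.1 tilt z [ 0.001 -0.002 -1.   ] w 0.61 F [ 0.6 -0.2  0.4] j6 1.32
shift [ 0.41  -0.502  0.606] turn [ 0.01  -0.006  0.006]
```

Emit:
servo_tool(motion=[{"dr": [0, 0, 0], "delta_pos": [0.4, -0.5, 0.6], "hand": 0.6}, {"dr": [0, 0, 0], "delta_pos": [0, 0, 0], "hand": 0.6}])

```text
time_s: 2.75
eef_pos: [636.5, 19.1, 199.8]
ee_rot: [0.001, 1.0, 0.029, 0.001]
force: [-0.8, 0.6, -0.4]
grip_width: 0.599
```

```bash
python3 - <<'E'
from h import *
go(636.5,19,77,3)
im,d,K,T=snap('wrist','w1')
for r in outline_of('wrist','plunger_grip'):
    m=r['pixels']; P=cloud(d,K,T)[m&(d>0)]
    print(r['score'],r['bbox'],len(P),P.mean(0).round(1) if len(P) else '')
    q=P[(P[:,2]>90)&(P[:,2]<115)]
    if len(q)>20: print(q.mean(0).round(1),cv2.minAreaRect(q[:,:2].astype(np.float32)),np.median(q[:,2]))
E
```

```text
t 2.75 pos [636.5  19.1 199.8] yaw 3.3 tilt z [ 0.002 -0.002 -1.   ] w 0.599 F [-0.8  0.6 -0.4] j6 1.36
shift [-0.004 -0.003  2.456] turn [ 0.011 -0.009  0.033]
0.96 [268.5, 166.5, 289.2, 242.3] 1236 [638.6  17.  102.2]
[638.4  17.  102.3] ((636.2379760742188, 16.79950523376465), (51.968223571777344, 11.934835433959961), 2.306091547012329) 102.64577349531771
```

View pics/w1.png

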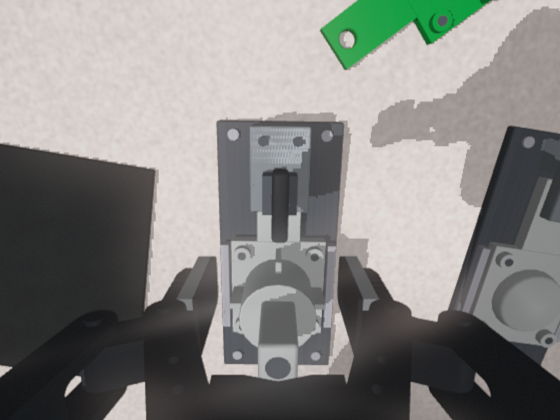

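The wrist picture shows the bar at (280,205), lying between the jaws in y, with the neck at (278,365). The wrist camera puts the bar at (636.5,17), close to the earlier estimate. Next I descend and grip.

Emit:
servo_tool(motion=[{"dr": [0, 0, 0], "delta_pos": [0, 0.02, 0.6], "hand": 0.6}, {"dr": [0, 0, 0], "delta_pos": [0, 0, 0.6], "hand": 0.6}, {"dr": [0, 0, 0], "delta_pos": [0, 0, 0.6], "hand": 0.6}, {"dr": [0, 0, 0], "delta_pos": [0, 0, 0.4], "hand": 0.6}, {"dr": [0, 0, 0], "delta_pos": [0, 0, 0.2], "hand": 0.6}, {"dr": [0, 0, 0], "delta_pos": [0, 0, 0], "hand": 0.6}], squeeze=60)

```text
time_s: 3.6
eef_pos: [640.6, 11.3, 87.6]
ee_rot: [0.003, 1.0, 0.029, 0.01]
force: [0.3, -0.5, 0.5]
grip_width: 0.597
```

```bash
python3 - <<'E'
from h import *
go(636.5,17.5,77,2.5)
E
```

```text
t 3.6 pos [640.6  11.3  87.6] yaw 3.3 tilt z [ 0.019 -0.006 -1.   ] w 0.597 F [ 0.3 -0.5  0.5] j6 1.35
shift [-0.079 -0.129  0.21 ] turn [ 0.041 -0.109  0.084]
```

Emit:
servo_tool(motion=[{"dr": [0.04, -0.11, 0.08], "delta_pos": [-0.08, -0.13, 0.1], "hand": 0.6}, {"dr": [0, 0, 0], "delta_pos": [0, 0, 0.1], "hand": 0.6}, {"dr": [0, 0, 0], "delta_pos": [0, 0, 0], "hand": 0.6}])

```text
time_s: 3.98
eef_pos: [637.0, 17.8, 79.2]
ee_rot: [0.0, 1.0, 0.022, 0.001]
force: [0.2, -0.3, 0.1]
grip_width: 0.6
```

```bash
python3 - <<'E'
from h import *
go(636.5,17.5,77,2.5)
E
```

```text
t 3.98 pos [637.   17.8  79.2] yaw 2.5 tilt z [ 0.002 -0.    -1.   ] w 0.6 F [ 0.2 -0.3  0.1] j6 1.37
shift [-0.01   0.005  0.043] turn [ 0.002 -0.011  0.   ]
```

Emit:
servo_tool(motion=[{"dr": [0, 0, 0], "delta_pos": [0, 0, 0.04], "hand": 0.3}, {"dr": [0, 0, 0], "delta_pos": [0, 0, 0], "hand": 0}, {"dr": [0, 0, 0], "delta_pos": [0, 0, 0], "hand": 0}, {"dr": [0, 0, 0], "delta_pos": [0, 0, 0], "hand": 0}, {"dr": [0, 0, 0], "delta_pos": [0, 0, 0], "hand": 0}, {"dr": [0, 0, 0], "delta_pos": [0, 0, 0], "hand": 0}])

```text
time_s: 4.72
eef_pos: [637.2, 17.4, 77.7]
ee_rot: [0.0, 1.0, 0.022, 0.001]
force: [0.3, -0.6, 0.7]
grip_width: 0.128
```

```bash
python3 - <<'E'
from h import *
go(636.5,17.5,97,2.5)
E
```

```text
t 4.72 pos [637.2  17.4  77.7] yaw 2.5 tilt z [ 0.003 -0.001 -1.   ] w 0.128 F [ 0.3 -0.6  0.7] j6 1.37
shift [-0.013 -0.003 -0.387] turn [ 0.005 -0.016 -0.   ]
```

Opening 0.128 is about 11 mm, which fits the 12 mm bar. Next I lift it about 19 mm.

Emit:
servo_tool(motion=[{"dr": [0, 0, 0], "delta_pos": [0, 0, -0.13], "hand": 0}, {"dr": [0, 0, 0], "delta_pos": [0, 0, -0.13], "hand": 0}, {"dr": [0, 0, 0], "delta_pos": [0, 0, -0.12], "hand": 0}, {"dr": [0, 0, 0], "delta_pos": [0, 0, 0], "hand": 0}])

```text
time_s: 5.22
eef_pos: [637.1, 17.4, 96.0]
ee_rot: [0.0, 1.0, 0.022, 0.001]
force: [2.8, -1.8, -8.5]
grip_width: 0.126
```

```bash
python3 - <<'E'
from h import *
go(637,17.5,96.9,76.5)
E
```

```text
t 5.22 pos [637.1  17.4  96. ] yaw 2.5 tilt z [ 0.002 -0.    -1.   ] w 0.126 F [ 2.8 -1.8 -8.5] j6 1.37
shift [-0.002 -0.003 -0.018] turn [ 0.01  -0.008 -7.401]
```

Emit:
servo_tool(motion=[{"dr": [0, 0, -0.6], "delta_pos": [0, 0, 0], "hand": 0}, {"dr": [0, 0, -0.6], "delta_pos": [0, 0, 0], "hand": 0}, {"dr": [0, 0, -0.6], "delta_pos": [0, 0, 0], "hand": 0}, {"dr": [0, 0, 0], "delta_pos": [0, 0, 0], "hand": 0}])

```text
time_s: 5.72
eef_pos: [637.1, 17.6, 95.1]
ee_rot: [0.0, 0.983, 0.182, 0.001]
force: [4.2, -1.4, -8.0]
grip_width: 0.131
```

```bash
python3 - <<'E'
from h import *
go(637,17.5,96.5,76.5)
E
```

```text
t 5.72 pos [637.1  17.6  95.1] yaw 21.0 tilt z [ 0.002  0.    -1.   ] w 0.131 F [ 4.2 -1.4 -8. ] j6 1.05
shift [-0.001  0.001 -0.028] turn [ 0.007 -0.007 -5.555]
```

Emit:
servo_tool(motion=[{"dr": [0, 0, -0.7], "delta_pos": [0, 0, -0.02], "hand": 0}, {"dr": [0, 0, -0.7], "delta_pos": [0, 0, -0.01], "hand": 0}, {"dr": [0, 0, -0.7], "delta_pos": [0, 0, -0.01], "hand": 0}, {"dr": [0, 0, -0.7], "delta_pos": [0, 0, -0.01], "hand": 0}, {"dr": [0, 0, 0], "delta_pos": [0, 0, 0], "hand": 0}])

```text
time_s: 6.35
eef_pos: [636.9, 17.8, 96.4]
ee_rot: [-0.0, 0.91, 0.415, 0.001]
force: [4.1, -0.4, -8.3]
grip_width: 0.127
```

```bash
python3 - <<'E'
from h import *
go(637,17.5,96.5,76.5)
E
```

```text
t 6.35 pos [636.9  17.8  96.4] yaw 49.0 tilt z [ 0.001  0.001 -1.   ] w 0.127 F [ 4.1 -0.4 -8.3] j6 0.56
shift [-0.002  0.005 -0.002] turn [ 0.003 -0.007 -2.746]
```

Emit:
servo_tool(motion=[{"dr": [0, 0, -0.7], "delta_pos": [0, 0, -0.01], "hand": 0}, {"dr": [0, 0, -0.7], "delta_pos": [0, 0, -0.01], "hand": 0}, {"dr": [0, 0, -0.7], "delta_pos": [0, 0, -0.01], "hand": 0}, {"dr": [0, 0, -0.6], "delta_pos": [0, 0, 0], "hand": 0}, {"dr": [0, 0, 0], "delta_pos": [0, 0, 0], "hand": 0}])

```text
time_s: 6.98
eef_pos: [636.6, 17.9, 97.1]
ee_rot: [-0.0, 0.79, 0.613, 0.0]
force: [3.7, -1.9, -8.3]
grip_width: 0.124
```

```bash
python3 - <<'E'
from h import *
go(637,17.5,92,76.5)
E
```

```text
t 6.97 pos [636.6  17.9  97.1] yaw 75.6 tilt z [-0.     0.001 -1.   ] w 0.124 F [ 3.7 -1.9 -8.3] j6 0.09
shift [-0.005  0.009  0.102] turn [-0.002 -0.007 -0.09 ]
```

Twisted by 73° (1.28 rad). I'll lower about 5 mm to rest it on the rim and then open.

Emit:
servo_tool(motion=[{"dr": [0, 0, 0], "delta_pos": [0, 0, 0.05], "hand": 0}, {"dr": [0, 0, 0], "delta_pos": [0, 0, 0.05], "hand": 0}, {"dr": [0, 0, 0], "delta_pos": [0, 0, 0], "hand": 0}])

```text
time_s: 7.35
eef_pos: [636.6, 17.9, 91.7]
ee_rot: [-0.0, 0.792, 0.61, 0.0]
force: [4.3, -2.8, -7.3]
grip_width: 0.125
```

```bash
python3 - <<'E'
from h import *
go(637,17.5,92,76.5)
E
```

```text
t 7.35 pos [636.6  17.9  91.7] yaw 75.2 tilt z [ 0.     0.001 -1.   ] w 0.125 F [ 4.3 -2.8 -7.3] j6 0.1
shift [-0.005  0.009 -0.005] turn [-0.001 -0.006 -0.132]
```

Emit:
servo_tool(motion=[{"dr": [0, 0, 0], "delta_pos": [0, 0, 0.03], "hand": 0}, {"dr": [0, 0, 0], "delta_pos": [0, 0, 0], "hand": 0.5}, {"dr": [0, 0, 0], "delta_pos": [0, 0, 0], "hand": 0.5}, {"dr": [0, 0, 0], "delta_pos": [0, 0, 0], "hand": 0.5}, {"dr": [0, 0, 0], "delta_pos": [0, 0, -0.5], "hand": 0.5}, {"dr": [0, 0, 0], "delta_pos": [0, 0, -0.9], "hand": 0.5}, {"dr": [0, 0, 0], "delta_pos": [0, 0, -0.9], "hand": 0.5}, {"dr": [0, 0, 0], "delta_pos": [0, 0, 0], "hand": 0.7}])

```text
time_s: 8.35
eef_pos: [636.4, 18.3, 211.2]
ee_rot: [-0.0, 0.793, 0.61, 0.001]
force: [-0.0, -0.8, -1.1]
grip_width: 0.694
```

```bash
python3 - <<'E'
from h import *
go(532,14,220,2.8)
for c in ['scene','wrist']:
  im,d,K,T=snap(c,c[0]+'2')
  P=cloud(d,K,T)
  m=(d>0)&(im.max(2)<60)&(P[...,2]>100)&(P[...,2]<125)&(abs(P[...,0]-637)<45)&(abs(P[...,1]-18)<45)
  q=P[m];print(len(q))
  if len(q)>20: print(q.mean(0),cv2.minAreaRect(q[:,:2].astype(np.float32)))
  im2=im
a=cv2.resize(np.load('pics/s2.npz')['im'][195:315,260:350],None,fx=4,fy=4)
cv2.imwrite('pics/c2.png',a[:,:,::-1])
E
```

```text
t 8.35 pos [636.4  18.3 211.2] yaw 75.1 tilt z [ 0.     0.001 -1.   ] w 0.694 F [-0.  -0.8 -1.1] j6 0.1
shift [-0.619 -1.995 -0.177] turn [-5.000e-03 -8.000e-03  7.233e+00]
175
[639.05639591  17.17165202 113.0970619 ] ((637.4486083984375, 17.42942237854004), (52.25621795654297, 13.224244117736816), 74.55220794677734)
764
[639.03732497  28.80145767 116.28919062] ((638.4169311523438, 26.260757446289062), (33.64264678955078, 11.064794540405273), 75.17455291748047)
```

View pics/c2.png

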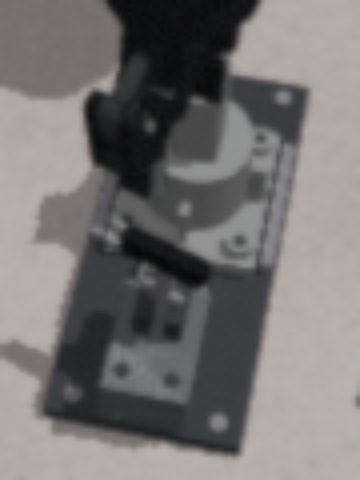

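View pics/w2.png

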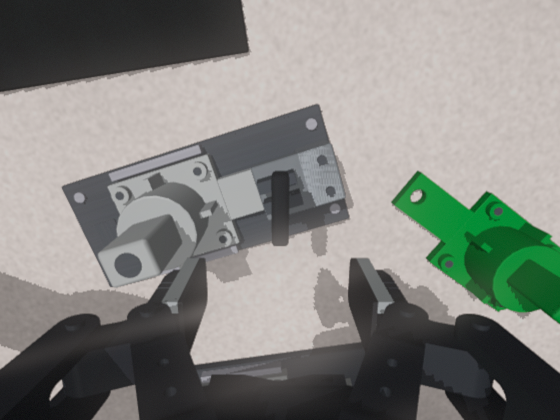

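The pictures show the bar across the fixture at (160,255) in the scene crop. Its top is at about 116 mm and it lies at 74.5°, so it is latched at about 1.25 rad. Now I go to the neck.

Emit:
servo_tool(motion=[{"dr": [0, 0, 0.9], "delta_pos": [0, 0, 0], "hand": 0.8}, {"dr": [0, 0, 0.9], "delta_pos": [0, 0, 0], "hand": 0.8}, {"dr": [0, 0, 0.9], "delta_pos": [0, 0, 0], "hand": 0.8}, {"dr": [0, 0, 0.9], "delta_pos": [0, 0, 0], "hand": 0.8}, {"dr": [0, 0, 0.9], "delta_pos": [0, 0, 0], "hand": 0.8}, {"dr": [0, 0, 0.9], "delta_pos": [0, 0, 0], "hand": 0.8}, {"dr": [0, 0, 0.9], "delta_pos": [0, 0, 0], "hand": 0.8}, {"dr": [0, 0, 0.9], "delta_pos": [0, 0, 0], "hand": 0.8}, {"dr": [0, 0, 0], "delta_pos": [-0.7, 0, 0], "hand": 0.8}, {"dr": [0, 0, 0], "delta_pos": [-0.7, 0, 0], "hand": 0.8}, {"dr": [0, 0, 0], "delta_pos": [-0.6, 0, 0], "hand": 0.8}, {"dr": [0, 0, 0], "delta_pos": [0, 0, 0], "hand": 0.8}])

```text
time_s: 9.95
eef_pos: [524.4, 18.4, 187.9]
ee_rot: [-0.005, 1.0, 0.005, -0.022]
force: [0.5, 0.0, 0.6]
grip_width: 0.803
```

```bash
python3 - <<'E'
from h import *
go(532,14,160,2.8)
im,d,K,T=snap('wrist','w3')
P=cloud(d,K,T)
for nm in ['w2','w3']:
  f=np.load(f'pics/{nm}.npz');d=f['d'];P=cloud(d,f['K'],f['T'])
  m=(d>0)&(P[...,2]>130)&(P[...,2]<140)&(abs(P[...,0]-532)<35)&(abs(P[...,1]-14)<30)
  q=P[m];print(nm,len(q))
  if len(q)>20: print(q.mean(0),cv2.minAreaRect(q[:,:2].astype(np.float32)))
E
```

```text
t 9.95 pos [524.4  18.4 187.9] yaw 0.6 tilt z [-0.044  0.009 -0.999] w 0.803 F [0.5 0.  0.6] j6 1.37
shift [0.175 0.095 0.549] turn [-0.059  0.252 -0.217]
w2 2112
[532.77536473  13.85626311 133.85555832] ((531.50537109375, 12.74970531463623), (36.43701934814453, 28.52661895751953), 3.5018210411071777)
w3 2823
[532.66958676  12.44343578 133.95635905] ((531.5767822265625, 12.556208610534668), (35.78482437133789, 27.59317970275879), 2.4908013343811035)
```

View pics/w3.png

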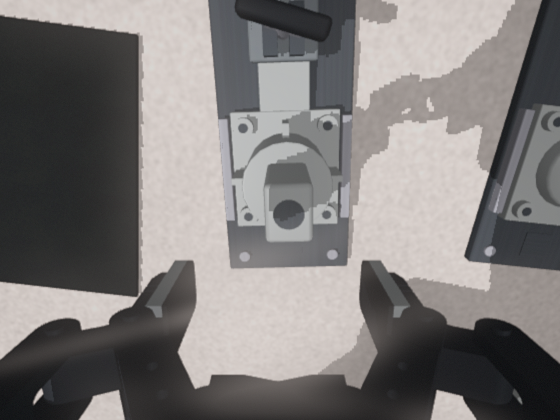

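The neck is at pixel (288,205), and both wrist frames put it at (532,12.7), yaw about 3°. I'll straighten the tool and descend.

Emit:
servo_tool(motion=[{"dr": [-0.06, 0.25, -0.22], "delta_pos": [0.15, 0.12, 0.3], "hand": 0.8}, {"dr": [0, 0, 0], "delta_pos": [0, 0, 0], "hand": 0.8}])

```text
time_s: 10.25
eef_pos: [533.1, 12.4, 170.7]
ee_rot: [-0.0, 1.0, 0.025, -0.001]
force: [-0.2, 0.7, 0.0]
grip_width: 0.796
```

```bash
python3 - <<'E'
from h import *
go(532,12.6,87,2.9)
E
```

```text
t 10.25 pos [533.1  12.4 170.7] yaw 2.9 tilt z [-0.001  0.    -1.   ] w 0.796 F [-0.2  0.7  0. ] j6 1.32
shift [-0.02  -0.004  1.673] turn [-0.001  0.006 -0.004]
```

Emit:
servo_tool(motion=[{"dr": [0, 0, 0], "delta_pos": [-0.02, 0, 0.4], "hand": 0.8}, {"dr": [0, 0, 0], "delta_pos": [0, 0, 0.4], "hand": 0.8}, {"dr": [0, 0, 0], "delta_pos": [0, 0, 0.4], "hand": 0.8}, {"dr": [0, 0, 0], "delta_pos": [0, 0, 0], "hand": 0.8}])

```text
time_s: 10.75
eef_pos: [534.1, 12.7, 109.5]
ee_rot: [-0.001, 1.0, 0.023, -0.002]
force: [-0.5, -0.3, 0.2]
grip_width: 0.797
```

```bash
python3 - <<'E'
from h import *
go(532,12.6,87,2.9)
E
```

```text
t 10.75 pos [534.1  12.7 109.5] yaw 2.7 tilt z [-0.003  0.001 -1.   ] w 0.797 F [-0.5 -0.3  0.2] j6 1.33
shift [-0.04  0.    0.45] turn [-0.007  0.02  -0.023]
```

Emit:
servo_tool(motion=[{"dr": [0, 0.02, -0.02], "delta_pos": [-0.04, 0, 0.25], "hand": 0.8}, {"dr": [0, 0, 0], "delta_pos": [0, 0, 0.2], "hand": 0.8}, {"dr": [0, 0, 0], "delta_pos": [0, 0, 0], "hand": 0.6}, {"dr": [0, 0, 0], "delta_pos": [0, 0, 0], "hand": 0}, {"dr": [0, 0, 0], "delta_pos": [0, 0, 0], "hand": 0}, {"dr": [0, 0, 0], "delta_pos": [0, 0, 0], "hand": 0}, {"dr": [0, 0, 0], "delta_pos": [0, 0, 0], "hand": 0}], squeeze=70)

```text
time_s: 11.62
eef_pos: [533.1, 12.6, 87.5]
ee_rot: [-0.0, 1.0, 0.025, 0.001]
force: [0.3, 0.8, -2.8]
grip_width: 0.325
```

```bash
python3 - <<'E'
from h import *
go(532-60,12.6-3,87,2.9)
E
```

```text
t 11.62 pos [533.1  12.6  87.5] yaw 2.9 tilt z [ 0.002  0.001 -1.   ] w 0.325 F [ 0.3  0.8 -2.8] j6 1.32
shift [-1.224e+00 -1.000e-03  6.000e-03] turn [-0.004 -0.014 -0.005]
```

Opening is 27.6 mm, so I have the neck. Now I slide it out gently along tool −x.

Emit:
servo_tool(motion=[{"dr": [0, 0, 0], "delta_pos": [-0.1, 0, 0], "hand": 0}, {"dr": [0, 0, 0], "delta_pos": [-0.1, 0, 0], "hand": 0}, {"dr": [0, 0, 0], "delta_pos": [-0.1, 0, 0], "hand": 0}])

```text
time_s: 12.0
eef_pos: [517.5, 11.8, 87.5]
ee_rot: [-0.0, 1.0, 0.025, 0.002]
force: [-0.7, 0.4, -3.5]
grip_width: 0.318
```

```bash
python3 - <<'E'
from h import *
go(532-60,12.6-3,87.5,2.9)
E
```

```text
t 12.0 pos [517.5  11.8  87.5] yaw 2.9 tilt z [ 0.003  0.001 -1.   ] w 0.318 F [-0.7  0.4 -3.5] j6 1.32
shift [-0.912 -0.002 -0.003] turn [-0.003 -0.02  -0.004]
```

Emit:
servo_tool(motion=[{"dr": [0, -0.02, 0], "delta_pos": [-0.2, 0, 0], "hand": 0}, {"dr": [0, 0, 0], "delta_pos": [-0.2, 0, 0], "hand": 0}, {"dr": [0, 0, 0], "delta_pos": [-0.2, 0, 0], "hand": 0}, {"dr": [0, 0, 0], "delta_pos": [-0.2, 0, 0], "hand": 0}, {"dr": [0, 0, 0], "delta_pos": [0, 0, 0], "hand": 0}])

```text
time_s: 12.62
eef_pos: [473.8, 9.7, 87.7]
ee_rot: [-0.0, 1.0, 0.025, -0.0]
force: [-0.5, -0.0, -1.8]
grip_width: 0.316
```

```bash
python3 - <<'E'
from h import *
go(532-65,12.6-3,87.5,2.9)
E
```

```text
t 12.62 pos [473.8   9.7  87.7] yaw 2.8 tilt z [-0.001  0.    -1.   ] w 0.316 F [-0.5 -0.  -1.8] j6 1.29
shift [-0.137 -0.006  0.003] turn [-0.003  0.005 -0.005]
```

Slid out 59 mm and clear of the arm, so I lift.

Emit:
servo_tool(motion=[{"dr": [0, 0, 0], "delta_pos": [-0.1, 0, 0], "hand": 0}, {"dr": [0, 0, 0], "delta_pos": [0, 0, -0.15], "hand": 0}, {"dr": [0, 0, 0], "delta_pos": [0, 0, -0.3], "hand": 0}, {"dr": [0, 0, 0], "delta_pos": [0, 0, -0.4], "hand": 0}, {"dr": [0, 0, 0], "delta_pos": [0, 0, -0.4], "hand": 0}, {"dr": [0, 0, 0], "delta_pos": [0, 0, 0], "hand": 0}])

```text
time_s: 13.38
eef_pos: [469.0, 9.3, 153.0]
ee_rot: [-0.0, 1.0, 0.025, -0.001]
force: [0.0, -0.1, -3.5]
grip_width: 0.317
```

```bash
python3 - <<'E'
from h import *
go(525,233.5,145,2.9)
im,d,K,T=snap('scene','s4')
E
```

```text
t 13.38 pos [469.    9.3 153. ] yaw 2.9 tilt z [-0.001  0.001 -1.   ] w 0.317 F [ 0.  -0.1 -3.5] j6 1.29
shift [ 1.342 -4.422  0.162] turn [-0.004  0.007 -0.005]
```

View pics/s4.png

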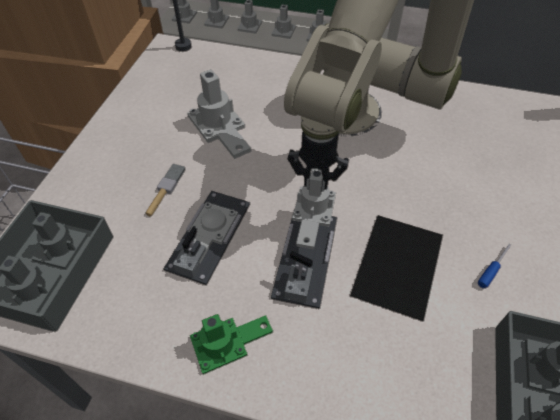

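The casting is lifted clear at (315,190) and its plunger is still twisted at (300,258). Next I carry it to the mat, in +y first.

Emit:
servo_tool(motion=[{"dr": [0, 0, 0], "delta_pos": [0, -0.3, 0], "hand": 0}, {"dr": [0, 0, 0], "delta_pos": [0, -0.6, 0], "hand": 0}, {"dr": [0, 0, 0], "delta_pos": [0, -0.7, 0], "hand": 0}, {"dr": [0, 0, 0], "delta_pos": [0.2, -0.7, 0], "hand": 0}, {"dr": [0, 0, 0], "delta_pos": [0.3, -0.7, 0], "hand": 0}, {"dr": [0, 0, 0], "delta_pos": [0.3, -0.7, 0], "hand": 0}, {"dr": [0, 0, 0], "delta_pos": [0.3, -0.4, 0], "hand": 0}, {"dr": [0, 0, 0], "delta_pos": [0.2, -0.2, 0], "hand": 0}, {"dr": [0, 0, 0], "delta_pos": [0, 0, 0], "hand": 0}])

```text
time_s: 14.55
eef_pos: [517.9, 241.8, 143.3]
ee_rot: [-0.001, 1.0, 0.026, -0.009]
force: [0.4, 0.4, -3.6]
grip_width: 0.319
```

```bash
python3 - <<'E'
from h import *
go(526,233.5,95,2.9)
E
```

```text
t 14.55 pos [517.9 241.8 143.3] yaw 3.0 tilt z [-0.018  0.001 -1.   ] w 0.319 F [ 0.4  0.4 -3.6] j6 1.75
shift [0.17  0.177 0.963] turn [-0.013  0.102  0.005]
```

Emit:
servo_tool(motion=[{"dr": [-0.01, 0.1, 0], "delta_pos": [0.17, 0.18, 0.2], "hand": 0}, {"dr": [0, 0, 0], "delta_pos": [0, 0, 0.3], "hand": 0}, {"dr": [0, 0, 0], "delta_pos": [0, 0, 0.3], "hand": 0}, {"dr": [0, 0, 0], "delta_pos": [0, 0, 0], "hand": 0}])

```text
time_s: 15.05
eef_pos: [523.8, 233.5, 99.2]
ee_rot: [0.0, 1.0, 0.026, -0.003]
force: [-0.6, 0.9, -3.6]
grip_width: 0.322
```

```bash
python3 - <<'E'
from h import *
go(526,233.5,84,2.9)
E
```

```text
t 15.05 pos [523.8 233.5  99.2] yaw 3.0 tilt z [-0.005 -0.    -1.   ] w 0.322 F [-0.6  0.9 -3.6] j6 1.73
shift [0.046 0.003 0.303] turn [0.    0.031 0.007]
```

Emit:
servo_tool(motion=[{"dr": [0, 0.03, 0], "delta_pos": [0.05, 0, 0.15], "hand": 0}, {"dr": [0, 0, 0], "delta_pos": [0, 0, 0.1], "hand": 0}, {"dr": [0, 0, 0], "delta_pos": [0, 0, 0.05], "hand": 0}, {"dr": [0, 0, 0], "delta_pos": [0, 0, 0], "hand": 0}])

```text
time_s: 15.55
eef_pos: [526.7, 233.9, 83.9]
ee_rot: [-0.0, 1.0, 0.026, 0.001]
force: [-0.1, -0.6, -3.4]
grip_width: 0.321
```

```bash
python3 - <<'E'
from h import *
go(526,233.5,81.5,2.9)
E
```

```text
t 15.55 pos [526.7 233.9  83.9] yaw 3.0 tilt z [ 0.001  0.    -1.   ] w 0.321 F [-0.1 -0.6 -3.4] j6 1.73
shift [-0.014  0.008  0.047] turn [-0.001 -0.008  0.007]
```

Emit:
servo_tool(motion=[{"dr": [0, 0, 0], "delta_pos": [-0.01, 0, 0.02], "hand": 0}, {"dr": [0, 0, 0], "delta_pos": [0, 0, 0.02], "hand": 0}, {"dr": [0, 0, 0], "delta_pos": [0, 0, 0.01], "hand": 0}, {"dr": [0, 0, 0], "delta_pos": [0, 0, 0], "hand": 0}])

```text
time_s: 16.05
eef_pos: [526.4, 233.9, 81.7]
ee_rot: [-0.0, 1.0, 0.026, 0.001]
force: [0.4, 0.4, -2.5]
grip_width: 0.32
```

```bash
python3 - <<'E'
from h import *
go(526,233.5,81.5,2.9)
E
```

```text
t 16.05 pos [526.4 233.9  81.7] yaw 3.0 tilt z [ 0.002  0.    -1.   ] w 0.32 F [ 0.4  0.4 -2.5] j6 1.73
shift [-0.008  0.008  0.005] turn [-0.002 -0.014  0.007]
```

Contact is beginning. I go down a little more, until the force supports the weight.

Emit:
servo_tool(motion=[{"dr": [0, 0, 0], "delta_pos": [0, 0, 0.02], "hand": 0}, {"dr": [0, 0, 0], "delta_pos": [0, 0, 0], "hand": 0}])

```text
time_s: 16.3
eef_pos: [526.5, 234.1, 81.5]
ee_rot: [-0.0, 1.0, 0.026, 0.002]
force: [0.2, -0.1, -2.9]
grip_width: 0.322
```

```bash
python3 - <<'E'
from h import *
go(526,233.5,81.5,2.9)
E
```

```text
t 16.3 pos [526.5 234.1  81.5] yaw 3.0 tilt z [ 0.003  0.001 -1.   ] w 0.322 F [ 0.2 -0.1 -2.9] j6 1.73
shift [-0.011  0.011 -0.001] turn [-0.003 -0.018  0.008]
```

Emit:
servo_tool(motion=[{"dr": [0, 0, 0], "delta_pos": [0, 0, 0.03], "hand": 0}, {"dr": [0, 0, 0], "delta_pos": [0, 0, 0.03], "hand": 0}])

```text
time_s: 16.55
eef_pos: [526.6, 234.2, 81.3]
ee_rot: [-0.0, 1.0, 0.026, 0.002]
force: [-7.3, -2.3, 13.5]
grip_width: 0.319
```

```bash
python3 - <<'E'
from h import *
go(526,233.5,81.5,2.9)
E
```

```text
t 16.55 pos [526.6 234.2  81.3] yaw 3.0 tilt z [ 0.004  0.    -1.   ] w 0.319 F [-7.3 -2.3 13.5] j6 1.73
shift [-0.013  0.014 -0.004] turn [-0.001 -0.023  0.011]
```

Firm contact at 13 N, and the height matches what I expected. Release, and look before rising away.

Emit:
servo_tool(motion=[{"dr": [0, 0, 0], "delta_pos": [0, 0, 0], "hand": 0.3}, {"dr": [0, 0, 0], "delta_pos": [0, 0, 0], "hand": 0.7}, {"dr": [0, 0, 0], "delta_pos": [0, 0, 0], "hand": 0.7}, {"dr": [0, 0, 0], "delta_pos": [0, 0, 0], "hand": 0.7}, {"dr": [0, 0, 0], "delta_pos": [0, 0, -0.3], "hand": 0.7}, {"dr": [0, 0, 0], "delta_pos": [0, 0, -0.6], "hand": 0.7}, {"dr": [0, 0, 0], "delta_pos": [0, 0, -0.8], "hand": 0.7}, {"dr": [0, 0, 0], "delta_pos": [0, 0, -0.8], "hand": 0.7}, {"dr": [0, 0, 0], "delta_pos": [0, 0, -0.5], "hand": 0.7}, {"dr": [0, 0, 0], "delta_pos": [-0.8, 0, 0], "hand": 0.7}, {"dr": [0, 0, 0], "delta_pos": [-0.8, 0, 0], "hand": 0.7}, {"dr": [0, 0, 0], "delta_pos": [-0.8, 0, 0], "hand": 0.7}, {"dr": [0, 0, 0], "delta_pos": [0, 0, 0], "hand": 0.7}])

```text
time_s: 18.18
eef_pos: [403.7, 227.7, 244.4]
ee_rot: [-0.002, 1.0, 0.026, 0.008]
force: [-0.2, -0.6, -0.2]
grip_width: 0.698
```

```bash
python3 - <<'E'
from h import *
go(526,233.5,81.5,2.9)
for c in ['scene','wrist','top']:
  im,d,K,T=snap(c,c[0]+'5'); P=cloud(d,K,T)
  m=(d>0)&(P[...,2]>121)&(P[...,2]<133)&(abs(P[...,0]-525)<30)&(abs(P[...,1]-234)<25)&(im.max(2)>50)
  q=P[m]
  if len(q)>20: print(c,'neck',len(q),q.mean(0).round(1),cv2.minAreaRect(q[:,:2].astype(np.float32)))
  m=(d>0)&(im.max(2)<60)&(P[...,2]>100)&(P[...,2]<125)&(abs(P[...,0]-637)<45)&(abs(P[...,1]-18)<45)
  q=P[m]
  if len(q)>20: print(c,'bar',len(q),q.mean(0).round(1),cv2.minAreaRect(q[:,:2].astype(np.float32)))
E
```

```text
t 18.18 pos [403.7 227.7 244.4] yaw 3.0 tilt z [ 0.016  0.004 -1.   ] w 0.698 F [-0.2 -0.6 -0.2] j6 1.78
shift [2.395 0.02  3.298] turn [-0.016 -0.094  0.007]
scene neck 185 [527.  233.3 127.1] ((524.586669921875, 233.4615020751953), (37.93207550048828, 26.93701934814453), 2.511890172958374)
scene bar 185 [639.   18.1 112.9] ((637.1922607421875, 17.870559692382812), (51.346534729003906, 13.982251167297363), 74.99919128417969)
wrist neck 2402 [523.5 233.9 127.9] ((523.7120361328125, 234.10104370117188), (34.64332962036133, 27.84709358215332), 3.9429831504821777)
top neck 113 [525.5 235.7 128.3] ((525.3204345703125, 236.50338745117188), (36.56975173950195, 28.53498649597168), 0.5731462240219116)
top bar 79 [635.7  19.4 115.3] ((636.683837890625, 19.263832092285156), (50.88436508178711, 12.918270111083984), 73.56471252441406)
```

View pics/s5.png

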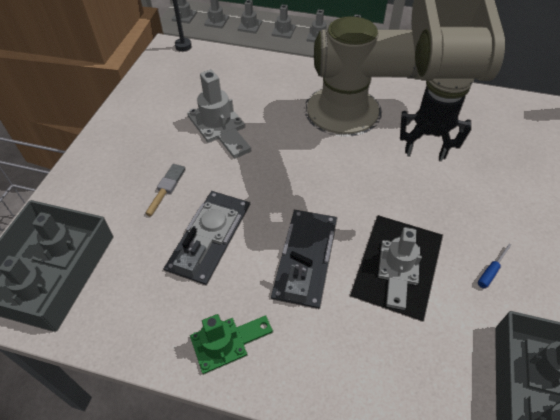

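View pics/w5.png

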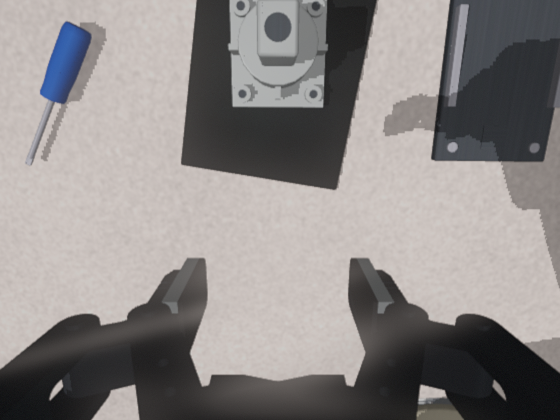

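The casting stands upright on the mat at (402,262) with its neck top at 128 mm, as expected. The plunger is still latched at (300,258), and the cover's fixture is untouched at (210,225). Handing in.

```bash
python3 -c "
from rig import ticket; print(ticket.finish_job())"
```

```text
the job is handed in; nothing more can be done
None
```

I latched the tall casting's plunger open, slid the casting out from under the arm, and set it upright in the middle of the mat. I handed the job in at about 18 s; no verdict is reported.

- **Plunger:** I lifted it about 19 mm, twisted it about 1.27 rad and let it down. After release, and again at the end, the bar lay at 74–75° in the world, about 1.25 rad of twist. Its top was about 14 mm higher than when down, which is the latched height.
- **Slide-out:** The casting moved about 64 mm along its own −x before I lifted it, and the forces on the tool stayed under 4 N.
- **Placing:** I set it down until it pressed about 13 N on the mat before opening the gripper. The cameras put the neck at about (524.5, 234.5), against a mat centre of (524.5, 233.5). They differ from one another by 2–3 mm, about the calibration error. The neck top is at 128 mm, the right height for standing flat.
- **Other fixture:** The cover and its plunger look untouched in the last picture; I did not measure them. The gripper was clear of everything at the end.

No check failed.

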